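# Open the parts carousel at the orange compartment and put the orange capacitor away

## Robot

A 6-joint arm with a two-finger parallel gripper is mounted at the origin on the work surface. World frame = base frame: x ahead of the robot, y to its left, z up, the work surface at z = 0. Lengths are in m, angles in rad, forces in N, time in s.
With the tool pointing down it reaches from about 0.375 to 0.9 m from the base axis. Payload 3.1 kg.
Tool frame: the origin (TCP) lies between the finger pads; the fingertips stand 22 mm ahead of it and the grasp point (between the pads) lies 3 mm ahead of it; z points along the fingers, y is the line along which they close (so a half turn about z gives the same grasp; the last joint's range is limited). The gripper opens to 87 mm and grips with 3 to 60 N. Pads are 19 mm wide; open, the fingers measure 117 mm over their backs; the gripper's body (75 mm by 190 mm) begins 51 mm behind the grasp point.
Start: joints at [1.125, 0.527, 1.433, -0, 1.181, -0.178], TCP at [0.165, 0.603, 0.245] pointing down, gripper open.
Joint ranges: [-3.08, 3.08], [-0.75, 2.2], [0.22, 2.44], [-1.43, 4.57], [0, 2.65], [-2.85, 2.85]. Speed limits (rad/s): [2.79, 2.79, 3.14, 3.14, 3.14, 3.14].

## Interface

Orientations are given as a unit quaternion [x, y, z, w].
In Python, from rig import robot gives the robot as it stands.
- The arm moves only by the tool move_arm, never from a script. Its argument "series" is text: rows parted by semicolons, each of 6 numbers parted by spaces: the shift along the tool's x, y, z in mm, then the turn, a rotation vector about the tool's x, y, z in degrees. In form: dx dy dz ax ay az; .... A call has 1 to 8 rows; each row is the pose to reach, as a shift and turn from the pose commanded when the call began, along the tool's axes at that moment; what a row does not reach only later rows make up. A row lasts 1/12 s, in which the tool goes at most 41.7 mm and 7.16 degrees, less where a joint would pass 70% of its speed; a pose out of reach is approached as far as the arm can. A call with a gripper value outside its range is refused whole. "jaw" is the opening, from 0 (shut) to 1 (fully open), set as the call begins (left out, the last holds). The fingers move at their own pace and stop on an object; "newtons" is the grip in N (left out, the last holds). Time passes only in rows, so rows that repeat a pose let the fingers close. It gives the time, the measured TCP pose, the force, the opening and the grip force at its end, in the units of the state.
- robot.get_obs(): the state, without advancing time (a new reading comes with each control period).
- robot.camera(name): name is "scene" or "top"; returns a dict with "img" (384x512x3 uint8, red, green, blue), "mtx" (3x3 intrinsics, pixels), "world_to_cam" (4x4, takes a point from world to camera coordinates). Camera axes: x right, y down, z forward; pixel columns grow to the right and rows downward; lengths in m; the calibration is good to about 2 mm. A picture is of the moment at which its call begins. There is no depth.
- robot.hand_in(): hands the job in; it is judged then, once.
Trained networks look in a picture, given as the dict that the camera call returned (one of the last four; its "shot" number tells which), for a name from the list of things; names that differ only in an ending like _2 or _b are one class to them, and where a whole thing is asked for, a point or a joint stands for the part that bears it (a point fixed in the world has none). Each returns a list of dicts, best first, with "p" (0 to 1); they miss things now and then, are a little off and sometimes report something else, mostly with a low value. They report only what shows in the picture. A call takes as long as a camera call. They do not tell look-alikes from the thing itself.
- robot.search_frame(picture, thing): "xyz" ([x, y, z] in m, in world coordinates, good to about 4 mm: the middle of the surface that is visible of it).
- robot.tip_of(picture, thing): "xyz" ([x, y, z] in m, in world coordinates, good to about 4 mm: a listed point, or the origin of a listed thing).
The state is a dict: "time": time; "q": joint angles; "joint_velocities": joint speeds; "joint_torque": joint torques, N m; "position": TCP position; "tool_rot": TCP orientation; "ft_force": force on the tool from outside, world axes, zero at the start; "moment": the same for the moment, N m; "grip_width": finger opening in m; "grip_force": force on a finger pad.
Only numpy, scipy, OpenCV 4.12 (cv2) and the standard library are available. Lean on these libraries where they do the work, as an engineer would, in place of code of your own. Each camera call takes 0.05 s, during which the arm holds its last target. There are 200 camera calls.

## Task

Turn the light grey cover of the parts carousel by its black bar grip until its opening stands squarely over the compartment with the orange tab. Then put the orange capacitor from the bench through the opening into that compartment, and leave the opening there.

Things in the scene. Friction and masses are not known exactly. Their poses are not given: they have to be found in the camera images.
- dial (a joint): Round light grey carousel cover, 230 mm across, top 54 mm above the bench, with one wedge opening (44 to 115 mm from the axis, 65 mm wide at 77 mm out). Value: angle (rad) of the opening from the orange compartment: 0 = exactly over it, growing counter-clockwise from above; starts at 0.7 to 1.4, stops at 2.6 either way. Light friction (0.1 N m); stays where left.
- dial_grip (a point): Centre of the top of the cover's black bar grip, on the upright turning axis, 90 mm above the bench; turns with the cover. The bar is 60 mm long, 14 mm thick, 36 mm tall above the cover. Its length (this point's x axis) lies along the line from the axis to the middle of the opening; a white stripe on top marks the end towards the opening.
- orange_bin (a point): Middle of the orange compartment's floor, 77 mm from the cover's axis, 6 mm above the bench; x axis points outward. Six 60 degree compartments (36 to 115 mm from the axis, 42 mm deep, 3 mm walls), each with a coloured tab 46 mm wide, as high as the cover, outside the round wall, counter-clockwise: orange, blue, white, green, black, yellow. The carousel (277 mm over the tabs) is fixed.
- cap_orange: Orange cylindrical capacitor, 28 mm in diameter and 40 mm high, 30 to 55 g, standing upright and loose on the bench; a blue and a green one like it stand nearby, at least 60 mm away from centre to centre. Origin at the centre of its underside, z up.
Not all that is in view belongs to the job. There is more than one size of the cap_orange; the job needs the smaller.

How it is judged:
On the way:
1. the opening of the cover stands over the orange compartment, within 11 degrees (value of joint dial between -0.2 and 0.2 rad), for 0.2 s.
At the end, for the whole second after the job is handed in: The opening still stands over the orange compartment (within 11 degrees), and the orange capacitor lies or stands at rest down inside that compartment: its underside's centre within 45 mm of the middle of the compartment floor, seen from above, and less than 44 mm above the bench (all of step 1 and horizontal distance between cap_orange and orange_bin below 0.045 m and height (world z) of cap_orange below 0.044 m and linear speed of cap_orange below 0.03 m/s); the robot touches nothing.
It also fails if it takes over 51 s, if anything falls off the work surface, if the arm or the gripper's body presses on something with over 40 N, if the wrist force passes 120 N, or if a joint passes its speed limit or range.

## Working session

There is one attempt and no reset: what is moved stays moved. The work goes in short steps, Python scripts to look and compute and a tool call to move; the robot and the scene stay as the last step left them, time stands still between calls to the robot, and variables do not carry over. Pictures are saved under pics/ and viewed, at most 10 in all, crops included, and the job is handed in when it is done.

Besides the shell and the picture viewer there is one more tool, called after "Call:" as name(argument=value, ...), one argument or row to a line, values as JSON. move_arm: Moves the arm, as the interface text tells. Its arguments: {"type":"object","properties":{"series":{"type":"string"},"jaw":{"type":"number"},"newtons":{"type":"number"}},"required":["series"]}

```bash
mkdir -p pics; ls
python3 - <<'E'
from rig import robot
import cv2
for n in ("scene","top"):
    c=robot.camera(n); cv2.imwrite(f"pics/{n}0.png",c["img"][:,:,::-1])
    for t in ("cap_orange","dial_grip","orange_bin"):
        for f in ("tip_of","search_frame"):
            try: print(n,t,f,[( [round(v,3) for v in d["xyz"]],round(d["p"],2)) for d in getattr(robot,f)(c,t)])
            except Exception as e: print(n,t,f,e)
o=robot.get_obs();print(o["time"],o["position"],o["tool_rot"],o["grip_width"])
E
```

```text
pics
scene cap_orange tip_of [([0.474, -0.281, -0.003], 0.82), ([0.489, -0.352, -0.001], 0.53)]
scene cap_orange search_frame [([0.484, -0.277, 0.047], 0.91), ([0.5, -0.352, 0.036], 0.73)]
scene dial_grip tip_of [([0.533, 0.102, 0.086], 0.88)]
scene dial_grip search_frame []
scene orange_bin tip_of [([0.511, 0.025, 0.006], 0.71)]
scene orange_bin search_frame [([0.554, 0.091, 0.054], 0.83)]
top cap_orange tip_of [([0.473, -0.277, 0.0], 0.81), ([0.487, -0.353, -0.004], 0.59)]
top cap_orange search_frame [([0.488, -0.349, 0.037], 0.65), ([0.474, -0.272, 0.054], 0.61), ([0.521, 0.111, 0.049], 0.47)]
top dial_grip tip_of [([0.529, 0.102, 0.088], 0.88)]
top dial_grip search_frame [([0.52, 0.111, 0.052], 0.76)]
top orange_bin tip_of []
top orange_bin search_frame [([0.529, 0.103, 0.054], 0.75)]
0.7 [0.16474387 0.60287388 0.2445918 ] [1.33003382e-01 9.91115584e-01 2.38022343e-05 5.75221183e-06] 0.08725954107826799
```

View pics/scene0.png

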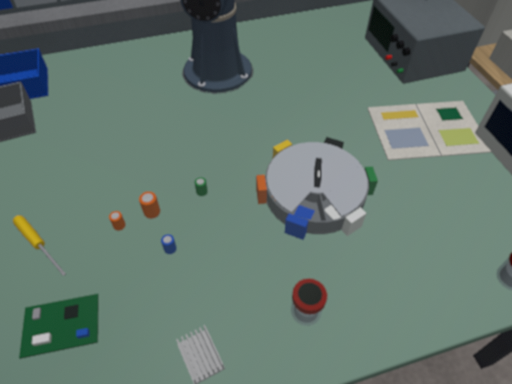

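View pics/top0.png

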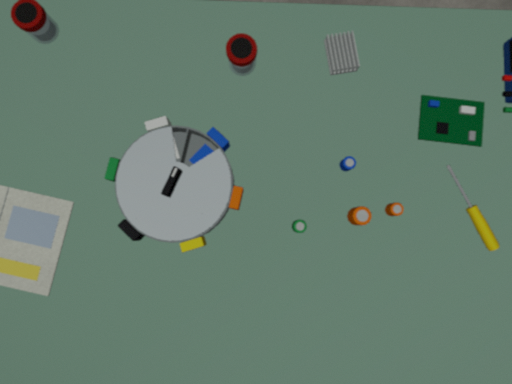

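The scene view shows the cover opening between the blue (300,222) and white (354,221) tabs. The orange tab is at (262,188), the small orange cap at (117,220) and the big one at (150,204). In the top view the orange tab is at (236,198), the bar runs from (166,193) to (178,168), and the small cap is at (396,209).

```bash
cat > h.py <<'E'
from rig import robot
import numpy as np, cv2
from scipy.spatial.transform import Rotation as R
def ray(c,uv,z):
    M=c["world_to_cam"]; K=c["mtx"]
    d=M[:3,:3].T@np.linalg.solve(K,[uv[0],uv[1],1.]); o=-M[:3,:3].T@M[:3,3]
    return o+d*(z-o[2])/d[2]
def blob(c,lo,hi,box):
    h=cv2.cvtColor(c["img"],cv2.COLOR_RGB2HSV); m=cv2.inRange(h,lo,hi); k=np.zeros_like(m)
    x0,y0,x1,y1=box; k[y0:y1,x0:x1]=m[y0:y1,x0:x1]
    ys,xs=np.nonzero(k); return np.c_[xs,ys].astype(float)
E
python3 - <<'E'
from h import *
c=robot.camera("top"); s=robot.camera("scene")
print(c["world_to_cam"].round(3).tolist())
tab=blob(c,(3,150,100),(18,255,255),(222,180,250,215)); print(len(tab),ray(c,tab.mean(0),.054))
cap=blob(c,(3,100,80),(18,255,255),(385,198,408,220)); print(len(cap),ray(c,cap.mean(0),.03),ray(c,(396,209),.04))
cs=blob(s,(3,100,80),(18,255,255),(105,207,130,235)); print(len(cs),ray(s,cs.mean(0),.025))
bar=blob(c,(0,0,0),(180,255,60),(160,164,184,200)); print(len(bar)); 
p=np.array([ray(c,b,.09)[:2] for b in bar]); print(p.mean(0)); w,v=np.linalg.eigh(np.cov(p.T)); print(v[:,1],np.degrees(np.arctan2(v[1,1],v[0,1])))
for n,b,lo,hi in (("green",(100,150,122,190),(45,100,40),(85,255,255)),("blue",(205,122,232,155),(105,120,60),(130,255,255)),("yel",(175,232,208,255),(22,120,100),(35,255,255)),("white",(140,112,170,133),(0,0,190),(180,60,255)),("blk",(115,215,145,242),(0,0,0),(180,255,60))):
    q=blob(c,lo,hi,b); print(n,len(q),ray(c,q.mean(0),.05))
cv2.imwrite("pics/crop.png",cv2.resize(c["img"][110:260,95:260,::-1],None,fx=4,fy=4,interpolation=cv2.INTER_CUBIC)[:600])
E
```

```text
[[0.023, -1.0, 0.019, -0.084], [-0.995, -0.025, -0.092, 0.53], [0.093, -0.017, -0.996, 0.859], [0.0, 0.0, 0.0, 1.0]]
220 [ 0.50420689 -0.02228879  0.054     ]
142 [ 0.48874589 -0.3490922   0.03      ] [ 0.48881774 -0.35172665  0.04      ]
170 [ 0.49508575 -0.35090215  0.025     ]
205
[0.52504265 0.10175958]
[-0.87724524  0.48004248] 151.31182354990574
green 223 [0.55635798 0.23052636 0.05      ]
blue 298 [0.62023854 0.02088471 0.05      ]
yel 226 [0.40880077 0.06337292 0.05      ]
white 0 [nan nan nan]
blk 238 [0.43282647 0.18649166 0.05      ]<stdin>:10: RuntimeWarning: Mean of empty slice.
  ret = um.true_divide(
```

View pics/crop.png

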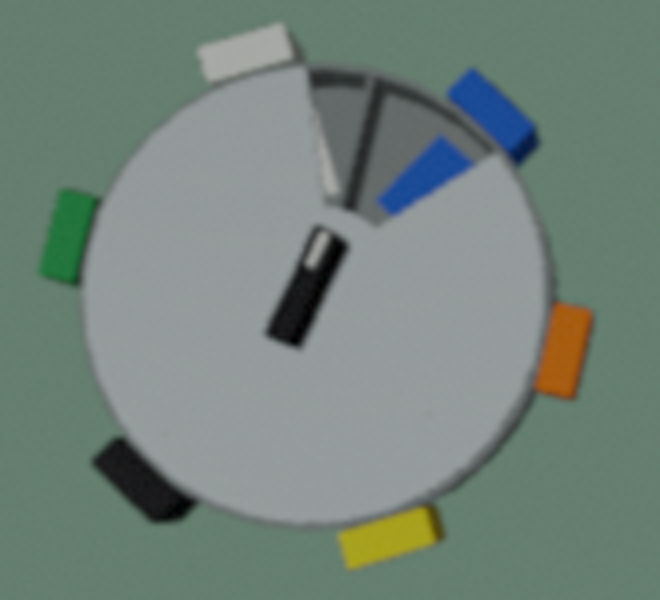

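Axis is about (0.529, 0.103), the orange direction about -101.6° and the bar about -28.5°. So the cover turns about 73° clockwise.

Call:
move_arm(
  series="-483 -386 0 0 0 13;-483 -386 0 0 0 13;-483 -386 0 0 0 13;-483 -386 0 0 0 13;-483 -386 0 0 0 13;-483 -386 0 0 0 13;-483 -386 0 0 0 13;-483 -386 0 0 0 13",
  jaw=0.6,
)

```text
time: 1.47
position: [0.362, 0.3319, 0.2449]
tool_rot: [0.244, 0.97, 0.0, 0.0]
ft_force: [1.0, 1.2, 0.0]
grip_width: 0.0529
grip_force: 0.0
```

```bash
cat >> h.py <<'E'
def rel(pos,yaw):  # yaw = world angle (deg) of tool y, tool down
    o=robot.get_obs(); T=R.from_quat(o["tool_rot"])
    a=np.radians(yaw+90); x=np.array([np.cos(a),np.sin(a),0]); z=np.array([0,0,-1.]); y=np.cross(z,x)
    G=R.from_matrix(np.c_[x,y,z])
    print("t",round(o["time"],2),"pos",o["position"].round(4),"q6",round(o["q"][5],2),"w",round(o["grip_width"],4),"F",o["ft_force"].round(1))
    print("shift mm",(T.inv().apply(np.array(pos)-o["position"])*1000).round(1),"turn",(T.inv()*G).as_rotvec(degrees=True).round(1))
E
python3 -c "
from h import *
rel((.529,.103,.18),61.5)"
```

```text
t 1.47 pos [0.362  0.3319 0.2449] q6 -0.56 w 0.0529 F [1.  1.2 0. ]
shift mm [-255.5 -122.5   64.9] turn [0.  0.  0.2]
```

Call:
move_arm(
  series="-255 -122 65 0 0 0;-255 -122 65 0 0 0;-255 -122 65 0 0 0;-255 -122 65 0 0 0;-255 -122 65 0 0 0;-255 -122 65 0 0 0;-255 -122 65 0 0 0;-255 -122 65 0 0 0",
)

```text
time: 2.13
position: [0.5331, 0.0995, 0.1786]
tool_rot: [0.247, 0.969, -0.001, 0.003]
ft_force: [0.4, 0.6, 1.5]
grip_width: 0.0521
grip_force: 0.0
```

```bash
python3 -c "
from h import *
c=robot.camera('scene'); print([(d['xyz'],d['p']) for d in robot.tip_of(c,'dial_grip')])
cv2.imwrite('pics/a.png',cv2.resize(c['img'][90:250,220:420,::-1],None,fx=3,fy=3))
rel((.529,.103,.083),61.5)"
```

```text
[([0.5301, 0.1046, 0.0878], 0.92)]
t 2.23 pos [0.5285 0.1038 0.1791] q6 -1.09 w 0.0523 F [0.2 0.2 0.2]
shift mm [-0.9 -0.4 96.1] turn [-0.  -0.1  0. ]
```

View pics/a.png

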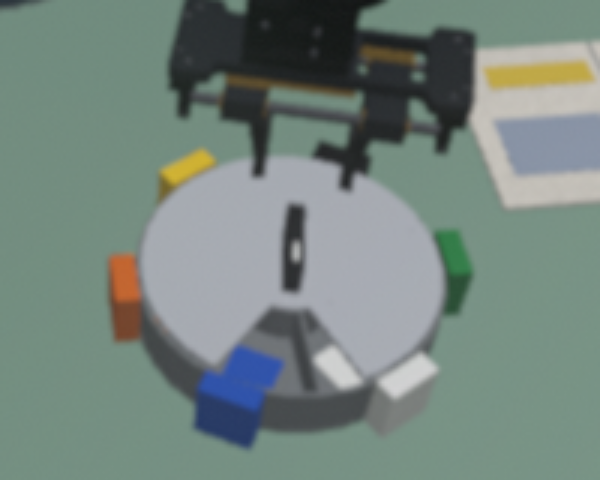

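The gripper hovers over the bar (bar at about 293,250 in the crop), with the fingers on either side of its thickness. Now I go down and grip.

Call:
move_arm(
  series="0 0 35 0 0 0;0 0 65 0 0 0;0 0 85 0 0 0;0 0 96 0 0 0;0 0 96 0 0 0",
)

```text
time: 2.65
position: [0.5255, 0.1065, 0.0818]
tool_rot: [0.244, 0.97, -0.001, -0.002]
ft_force: [-0.4, -0.4, 0.1]
grip_width: 0.0522
grip_force: 0.0
```

Call:
move_arm(
  series="0 0 0 0 0 0;0 0 0 0 0 0;0 0 0 0 0 0;0 0 0 0 0 0;0 0 0 0 0 0;0 0 0 0 0 0",
  jaw=0,
  newtons=20,
)

```text
time: 3.15
position: [0.5282, 0.1052, 0.0842]
tool_rot: [0.244, 0.97, 0.0, 0.001]
ft_force: [-0.2, 0.7, 0.4]
grip_width: 0.0201
grip_force: 0.0
```

Call:
move_arm(
  series="0 0 0 0 0 0;0 0 0 0 0 0;0 0 0 0 0 0;0 0 0 0 0 0",
)

```text
time: 3.48
position: [0.5287, 0.1054, 0.084]
tool_rot: [0.245, 0.97, 0.0, 0.001]
ft_force: [1.6, 2.3, 3.2]
grip_width: 0.0135
grip_force: 19.8
```

Call:
move_arm(
  series="0 0 0 0 0 5;0 0 0 0 0 10;0 0 0 0 0 15;0 0 0 0 0 20;0 0 0 0 0 25;0 0 0 0 0 30;0 0 0 0 0 35;0 0 0 0 0 38",
)

```text
time: 4.15
position: [0.5298, 0.1063, 0.084]
tool_rot: [0.549, 0.836, 0.002, 0.002]
ft_force: [3.7, 5.9, 0.9]
grip_width: 0.014
grip_force: 19.9
```

Call:
move_arm(
  series="0 0 0 0 0 5;0 0 0 0 0 10;0 0 0 0 0 15;0 0 0 0 0 20;0 0 0 0 0 25;0 0 0 0 0 30;0 0 0 0 0 35;0 0 0 0 0 35",
)

```text
time: 4.82
position: [0.5313, 0.1064, 0.084]
tool_rot: [0.775, 0.632, 0.004, 0.002]
ft_force: [5.6, 5.8, -1.4]
grip_width: 0.0137
grip_force: 20.0
```

Call:
move_arm(
  series="0 0 0 0 0 0;0 0 0 0 0 0;0 0 0 0 0 0;0 0 0 0 0 0",
  jaw=0.6,
)

```text
time: 5.15
position: [0.5266, 0.105, 0.0831]
tool_rot: [0.773, 0.634, -0.001, -0.001]
ft_force: [-0.1, 0.2, -0.3]
grip_width: 0.033
grip_force: 0.0
```

Call:
move_arm(
  series="0 0 -35 0 0 0;0 0 -75 0 0 0;0 0 -115 0 0 0;0 0 -150 0 0 0;0 0 -150 0 0 0",
)

```text
time: 5.57
position: [0.5314, 0.1051, 0.2403]
tool_rot: [0.773, 0.634, 0.005, 0.004]
ft_force: [2.1, 0.1, -0.2]
grip_width: 0.0518
grip_force: 0.0
```

```bash
python3 -c "
from h import *
rel((.490,-.351,.15),-36)"
```

```text
t 5.57 pos [0.5314 0.1051 0.2403] q6 0.19 w 0.0518 F [ 2.1  0.1 -0.2]
shift mm [-455.6   47.4   89.9] turn [ 0.7 -0.3 24.7]
```

Call:
move_arm(
  series="-456 47 90 0 0 -21;-456 47 90 0 0 -21;-456 47 90 0 0 -21;-456 47 90 0 0 -21;-456 47 90 0 0 -21;-456 47 90 0 0 -21;-456 47 90 0 0 -21;-456 47 90 0 0 -21",
  jaw=0.8,
)

```text
time: 6.23
position: [0.4968, -0.2094, 0.1707]
tool_rot: [0.645, 0.764, -0.0, -0.001]
ft_force: [0.7, -0.3, -0.4]
grip_width: 0.0696
grip_force: 0.0
```

```bash
python3 -c "
from h import *
rel((.490,-.351,.15),10)
c=robot.camera('top'); s=robot.camera('scene')
cv2.imwrite('pics/b.png',cv2.resize(c['img'][110:260,95:260,::-1],None,fx=3,fy=3))
bar=blob(c,(0,0,0),(180,255,60),(160,164,190,200))
p=np.array([ray(c,b,.09)[:2] for b in bar]);w,v=np.linalg.eigh(np.cov(p.T)); print(len(bar),p.mean(0),np.degrees(np.arctan2(v[1,1],v[0,1])))
for k in (c,s): print([(d['xyz'],d['p']) for n in ('cap_orange','dial_grip','orange_bin') for d in robot.tip_of(k,n)])
cap=blob(c,(0,0,150),(180,110,255),(388,200,404,217)); print(len(cap),ray(c,cap.mean(0),.04))
cap=blob(s,(0,0,150),(180,110,255),(105,207,130,235)); print(len(cap),ray(s,cap.mean(0),.04))
"
```

```text
t 6.23 pos [ 0.4968 -0.2094  0.1707] q6 -0.78 w 0.0696 F [ 0.7 -0.3 -0.4]
shift mm [-138.5  -30.5   20.5] turn [-0.1 -0.1 -0.3]
107 [0.52921729 0.1040681 ] 74.06499508452345
[([0.5289, 0.1027, 0.0909], 0.68), ([0.5159, 0.0265, 0.0064], 0.92)]
[([0.4874, -0.3528, -0.0011], 0.77), ([0.4744, -0.2778, -0.0007], 0.74), ([0.5306, 0.1039, 0.0879], 0.9), ([0.513, 0.0264, 0.0058], 0.93)]
0 [nan nan nan]
55 [ 0.48720776 -0.35251196  0.04      ]<string>:9: RuntimeWarning: Mean of empty slice.
  ret = um.true_divide(
```

View pics/b.png

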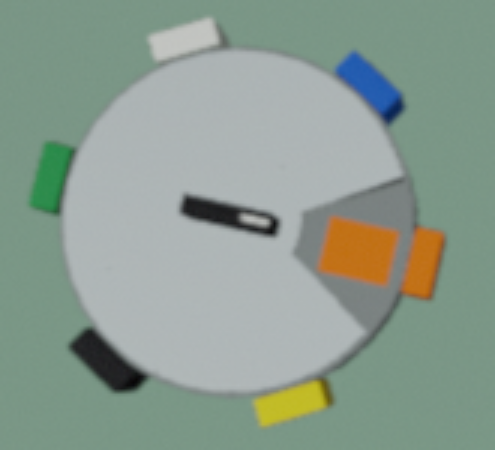

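The opening, with the orange floor at about (358,250) in the crop, stands squarely over the orange compartment. Next is the capacitor at about (0.488, -0.352).

Call:
move_arm(
  series="-139 -32 45 0 0 0;-139 -32 45 0 0 0;-139 -32 45 0 0 0;-139 -32 45 0 0 0;-139 -32 45 0 0 0;-139 -32 45 0 0 0;-139 -32 45 0 0 0",
)

```text
time: 7.22
position: [0.4904, -0.3483, 0.1269]
tool_rot: [0.644, 0.765, 0.0, -0.001]
ft_force: [0.0, 0.3, -0.7]
grip_width: 0.0696
grip_force: 0.0
```

```bash
python3 -c "
from h import *
c=robot.camera('scene')
cv2.imwrite('pics/c.png',cv2.resize(c['img'][140:260,60:220,::-1],None,fx=4,fy=4))
rel((.488,-.352,.031),10)"
```

```text
t 7.27 pos [ 0.4905 -0.3481  0.1271] q6 -0.97 w 0.0697 F [-0.1  0.1  0.3]
shift mm [-3.6 -3.1 96.1] turn [-0.  -0.1 -0.2]
```

View pics/c.png

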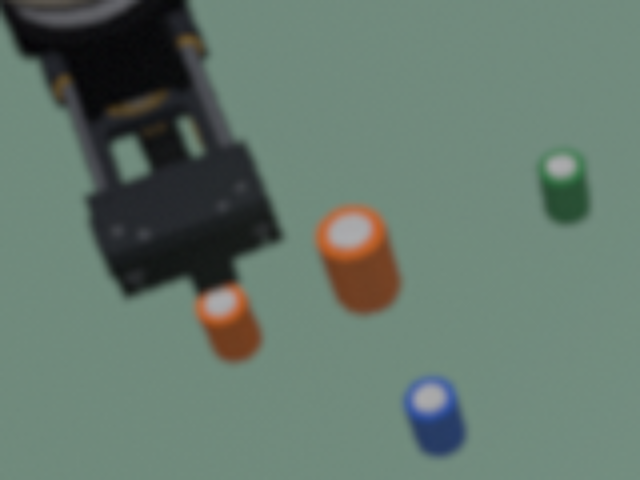

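The gripper stands above the small orange cap at (225,320), clear of the big one.

Call:
move_arm(
  series="-4 -3 35 0 0 0;-4 -3 65 0 0 0;-4 -3 85 0 0 0;-4 -3 96 0 0 0;-4 -3 96 0 0 0",
)

```text
time: 7.68
position: [0.4873, -0.352, 0.029]
tool_rot: [0.644, 0.765, 0.0, -0.002]
ft_force: [-0.6, 0.1, 0.3]
grip_width: 0.0698
grip_force: 0.0
```

Call:
move_arm(
  series="0 0 0 0 0 0;0 0 0 0 0 0;0 0 0 0 0 0;0 0 0 0 0 0;0 0 0 0 0 0;0 0 0 0 0 0;0 0 0 0 0 0;0 0 0 0 0 0",
  jaw=0,
  newtons=15,
)

```text
time: 8.35
position: [0.4882, -0.355, 0.0312]
tool_rot: [0.645, 0.764, 0.0, 0.0]
ft_force: [-0.2, 0.1, 1.4]
grip_width: 0.0277
grip_force: 15.0
```

Call:
move_arm(
  series="0 0 -30 0 0 0;0 0 -70 0 0 0;0 0 -110 0 0 0;0 0 -130 0 0 0;0 0 -130 0 0 0",
)

```text
time: 8.77
position: [0.4904, -0.3572, 0.1663]
tool_rot: [0.645, 0.764, -0.001, 0.005]
ft_force: [0.0, 0.4, -0.6]
grip_width: 0.0276
grip_force: 15.0
```

```bash
python3 -c "
from h import *
rel((.513,.024,.161),78.5)"
```

```text
t 8.77 pos [ 0.4904 -0.3572  0.1663] q6 -0.98 w 0.0276 F [ 0.   0.4 -0.6]
shift mm [371.9  86.6   2.4] turn [ -0.    0.7 -68.8]
```

Call:
move_arm(
  series="372 87 0 0 0 -69;372 87 0 0 0 -69;372 87 0 0 0 -69;372 87 0 0 0 -69;372 87 0 0 0 -69;372 87 0 0 0 -69;372 87 0 0 0 -69;372 87 0 0 0 -69",
)

```text
time: 9.43
position: [0.5069, -0.02, 0.1598]
tool_rot: [0.197, 0.98, 0.0, -0.001]
ft_force: [1.1, -0.6, 0.1]
grip_width: 0.027
grip_force: 15.0
```

```bash
python3 -c "
from h import *
rel((.513,.024,.161),78.5)"
```

```text
t 9.43 pos [ 0.5069 -0.02    0.1598] q6 -1.44 w 0.027 F [ 1.1 -0.6  0.1]
shift mm [11.4 43.  -1.2] turn [ -0.   -0.1 -11.2]
```

Call:
move_arm(
  series="11 43 0 0 0 -11;11 43 0 0 0 -11;11 43 0 0 0 -11;11 43 0 0 0 -11;11 43 0 0 0 -11",
)

```text
time: 9.85
position: [0.5144, 0.021, 0.1602]
tool_rot: [0.106, 0.994, -0.0, -0.001]
ft_force: [0.0, -0.8, -0.2]
grip_width: 0.0277
grip_force: 15.0
```

```bash
python3 -c "
from h import *
c=robot.camera('scene')
cv2.imwrite('pics/d.png',cv2.resize(c['img'][90:250,220:420,::-1],None,fx=3,fy=3))
rel((.513,.024,.061),78.5)"
```

```text
t 9.9 pos [0.5145 0.0206 0.1603] q6 -1.54 w 0.0277 F [ 0.9 -0.1 -0.7]
shift mm [ 2.1  3.  99.3] turn [-0.  -0.1 -0.7]
```

View pics/d.png

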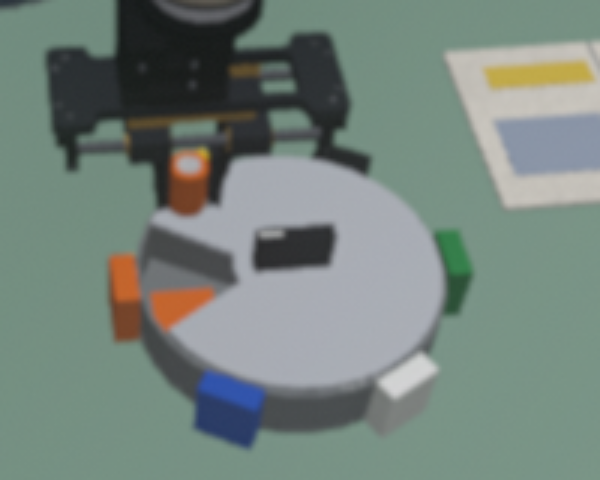

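The cap is held upright at (187,180), above the opening, and the cover is aligned. Lowering.

Call:
move_arm(
  series="2 3 20 0 0 0;2 3 45 0 0 0;2 3 65 0 0 0;2 3 80 0 0 0;2 3 92 0 0 0;2 3 99 0 0 0;2 3 99 0 0 0",
)

```text
time: 10.48
position: [0.5126, 0.024, 0.0604]
tool_rot: [0.106, 0.994, 0.0, -0.002]
ft_force: [-0.7, -0.3, -0.5]
grip_width: 0.0275
grip_force: 15.0
```

Call:
move_arm(
  series="0 0 0 0 0 0;0 0 0 0 0 0;0 0 0 0 0 0;0 0 0 0 0 0;0 0 0 0 0 0",
  jaw=0.41,
)

```text
time: 10.9
position: [0.5138, 0.0252, 0.0625]
tool_rot: [0.104, 0.995, -0.0, 0.001]
ft_force: [-0.4, 0.2, 0.7]
grip_width: 0.0352
grip_force: 0.0
```

Call:
move_arm(
  series="0 0 -20 0 0 0;0 0 -50 0 0 0;0 0 -90 0 0 0;0 0 -130 0 0 0;0 0 -170 0 0 0;70 0 -170 0 0 0;120 0 -170 0 0 0;150 0 -170 0 0 0",
)

```text
time: 11.57
position: [0.3903, 0.0514, 0.2329]
tool_rot: [0.105, 0.995, -0.0, 0.002]
ft_force: [-0.1, 0.6, 1.2]
grip_width: 0.0359
grip_force: 0.0
```

Call:
move_arm(
  series="0 -42 0 0 0 0;0 -84 0 0 0 0;0 -126 0 0 0 0;0 -160 0 0 0 0;0 -160 0 0 0 0;0 -160 0 0 0 0;0 -160 0 0 0 0",
)

```text
time: 12.15
position: [0.3575, -0.1048, 0.2319]
tool_rot: [0.105, 0.994, 0.0, -0.0]
ft_force: [-0.1, 0.7, 0.0]
grip_width: 0.0356
grip_force: 0.0
```

```bash
python3 -c "
from h import *
c=robot.camera('scene');t=robot.camera('top')
for k in (c,t): print([(d['xyz'],d['p']) for d in robot.tip_of(k,'cap_orange')])
a=cv2.resize(c['img'][130:250,230:400],None,fx=3,fy=3);b=cv2.resize(t['img'][120:250,150:255],(290,360))
cv2.imwrite('pics/e.png',np.hstack([a,b])[:,:,::-1])
o=robot.get_obs();print(o['time'],o['position'])"
```

```text
[([0.4749, -0.2732, -0.002], 0.86), ([0.5105, 0.0244, 0.0072], 0.69)]
[([0.4754, -0.273, -0.0027], 0.78), ([0.5085, 0.025, 0.0065], 0.5)]
12.35 [ 0.35784542 -0.1039057   0.23175315]
```

View pics/e.png

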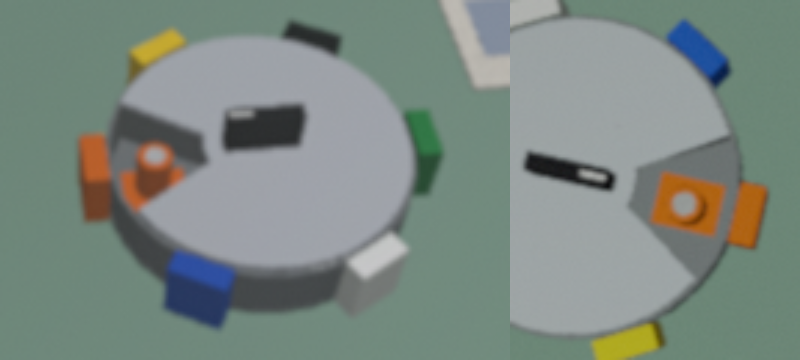

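The cap stands in the orange compartment (155,170 left; 685,205 right), the cover is still aligned, and the arm is clear.

```bash
python3 -c "
from rig import robot
print(robot.hand_in())"
```

```text
the job is handed in; nothing more can be done
None
```

I turned the cover's opening over the orange compartment and put the small orange capacitor inside, where it stood upright with the arm clear in the last pictures. I handed the job in at about 12.4 s, and no verdict was returned.

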